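# Swing the fence bar into its clamp and lock it

## Task

Fit the forked bar to the tooling plate: back the clamp knob off until the clamp is open, swing the bar about the round post, with its fork astride the post and hard up against it, into the clamp's throat until it lies flat on the plate and flush against the clamp's column, then turn the knob until the bar is locked tight. Leave the things around the work undisturbed.

Things in the scene. Friction and masses are not known exactly. Their poses are not given: they have to be found in the camera images.
- plate: Aluminium tooling plate fixed on the bench, 8 mm thick, with a round post and a grey clamp on it. Origin at bench height straight below the clamp knob's axis; the plate reaches from x = -160 to +60 mm and y = -120 to +120 mm of it, z up. The bar's final line is the plate's own y axis (the fork toward +y); it is swung in from the -x side.
- post (a point): Fixed upright steel post, 11 mm in diameter, top 38 mm above the bench, at x = 0, y = +86 mm of the plate. The point is on its axis, 16 mm above the bench (8 mm above the plate).
- throat (a point): Point on the clamp column's flat face (x = +14.5 mm of the plate, facing -x; 50 mm wide in y), 16 mm above the bench. From the column an arm, 50 mm wide in y, overhangs to x = -17.5 mm; its underside is 35 mm and its top 46.5 mm above the bench. The throat below it is open to -x, -y and +y. Axes as the plate.
- pad: Round rubber-faced clamp pad, 20 mm in diameter, below the arm on the knob axis; origin at the centre of its pressing face, which points down. The knob drives it down 4 mm a radian; with the knob at 0 the face is 29 mm above the bench (up to 1 mm more or less). The bar's top is 24 mm above the bench when it lies on the plate.
- knob_grip (a point): Centre of the clamp knob's black wing grip on top of the arm: wing 60 mm long, 14 mm thick, 24 mm high (53.5 to 77.5 mm above the bench). The point is 67.5 mm above the bench, on the vertical turning axis; its x axis runs along the wing and turns with it. Grip across the 14 mm.
- knob (a joint): Clamp knob, 0 to 2.6 rad; grows clockwise seen from above (tightening, pad down). Starts at 1.8 to 2.1, pad too low for the bar; below about 0.6 it is open enough. With the bar in, the pad meets it between 0.95 and 1.55; torque rises over the next 0.3 rad. 0.12 N m of friction; stays where left, but springs back some if overtightened (still locked); 0.2 to 0.3 N m locks well.
- bar_mid (a point): Centre (half-way up) of the loose steel bar: 200 x 28 x 16 mm high, 0.18 to 0.33 kg. Its x axis runs along the bar to the forked end. It starts in a dark rest left or right of the plate, on a floor 8 mm above the bench, between cheeks 26 mm high (3 mm beside the bar) that cover it from x = -108 to -42 mm and +55 to +108 mm, so only its middle can be gripped there.
- bar_toe (a point): Point in the bar near its plain end, 80 mm from the bar's centre, half-way up: the part that stays accessible beside the clamp when the bar is in line.
- bar_fork (a point): Where the post's axis comes when the fork is fully home: 89.5 mm from the bar's centre on its long axis, half-way up. The fork's slot is 16 mm wide, 16 mm deep, between two prongs 6 mm wide, open at the end of the bar.
- yellow_tray: Bystander: yellow open tray 114 x 155 x 44 mm, on the other side of the plate from the bar's rest; origin under its centre.
- brass_weight: Bystander: upright turned brass weight with a neck, 40 mm in diameter, 58 mm high, right of the plate; origin under its centre.
- hex_keys: Bystander: folding hex key set lying flat, 26 x 85 x 18 mm, left of the plate; origin under its centre.

How it is judged:
On the way, in this order (a step that is already met when the one before it is completed fails the run):
1. the clamp is backed off (knob below 0.8 rad) (value of joint knob below 0.8 rad), for 0.2 s.
2. the bar is swung into line under the clamp, fork on the post (angle between the x axis of bar_mid and the y axis of plate, either way round below 0.06 rad and horizontal distance between bar_fork and post below 0.005 m and z of bar_mid in the frame of plate below 0.019 m), for 0.2 s.
At the end, for the whole second after the job is handed in: The bar lies flat on the plate, within 0.05 rad of the plate's y axis and its centre within 4 mm of that line, fork point within 5 mm of the post's axis, at rest, and the clamp pad presses on it with more than 10 N (angle between the x axis of bar_mid and the y axis of plate, either way round below 0.05 rad and horizontal distance between bar_fork and post below 0.005 m and x of bar_mid in the frame of plate between -0.004 and 0.004 m and z of bar_mid in the frame of plate below 0.018 m and angle between bar_mid's own z axis and vertical below 0.04 rad and contact force between pad and bar above 10 N and linear speed of bar below 0.01 m/s); the robot touches nothing.
It fails at once if a thing beside the work is shifted by more than 20 mm (distance of any of yellow_tray, brass_weight, hex_keys from where it was at the start of the episode above 0.02 m).
It also fails if it takes over 72 s, if anything falls off the work surface, if the arm or the gripper's body presses on something with over 40 N, if the wrist force passes 120 N, or if a joint passes its speed limit or range.

## Robot

A 7-joint arm with a two-finger parallel gripper is mounted at the origin on a cart in front of the work surface, level with it; the furniture and walls round the work are solid. World frame = base frame: x ahead of the robot, y to its left, z up, the work surface at z = 0. Lengths are in m, angles in rad, forces in N, time in s.
With the tool pointing down it reaches from about 0.4 to 0.85 m from the base axis. Payload 10.4 kg.
Tool frame: the origin (TCP) lies between the finger pads; the fingertips stand 11 mm ahead of it and the grasp point (between the pads) lies 8 mm behind it; z points along the fingers, y is the direction in which the jaws open and shut (so a half turn about z gives the same grasp; the last joint's range is limited). The gripper opens to 87 mm and grips with 3 to 60 N. Pads are 19 mm wide; open, the fingers measure 117 mm over their backs; the gripper's body (75 mm by 190 mm) begins 51 mm behind the grasp point.
Start: joints at [-1.259, 0.332, -0.065, 1.46, 0.022, 1.35, -0.088], TCP at [0.205, 0.59, 0.234] pointing down, gripper open.
Joint ranges: [-2.6, 2.6], [-0.5, 2.12], [-1.47, 1.34], [0.16, 2.42], [-1.27, 4.41], [0.06, 2.06], [-2.6, 2.6]. Speed limits (rad/s): [2.22, 2.22, 2.79, 2.79, 3.14, 3.14, 3.14].

## Interface

Orientations are given as a unit quaternion [x, y, z, w].
In Python, from bench import r, eyes gives the robot as it stands.
- The arm moves only by the shell command python3 -m inch 'ROWS' [FORCE]. ROWS is a JSON object of lists of equal length, an entry for each row: "translation": the shift along the world's x, y, z scaled (see below), a list of three; "rot": the turn, a rotation vector about the world's x, y, z scaled (see below), a list of three; "jaw": the finger opening in mm, from 0 to 87. In form: {"translation": [[tx, ty, tz], ...], "rot": [[ax, ay, az], ...], "jaw": [jaw, ...]}. A call has 1 to 20 rows; each row is the pose to reach, as a shift and turn from the pose measured when the call began; what a row does not reach only later rows make up. The controller multiplies each number of a shift by 100 mm and each number of a turn by 60 degrees. A row lasts 1/10 s, in which the tool goes at most 50 mm and 8.59 degrees, less where a joint would pass 70% of its speed; a pose out of reach is approached as far as the arm can. A call with a number of a shift or a turn outside -1 to 1 is refused whole. A call with a gripper value outside its range is refused whole. The fingers move at their own pace and stop on an object; FORCE is the grip in N (left out, the last holds). Time passes only in rows, so rows that repeat a pose let the fingers close. It gives the time, the measured TCP pose, the force and the opening at its end, in the units of the state.
- r.read_state(): the state, without advancing time (a new reading comes with each control period).
- eyes.camera(name): name is "scene" or "side" or "wrist"; returns the picture (420x560x3 uint8, blue, green, red); there is no depth.
- eyes.calibration(name): a dict with "fx", "fy", "cx", "cy" (pixels), "distortion" ([k1, k2, p1, p2, k3] as OpenCV has them; the pictures are not rectified), "R" (3x3) and "t" (3): a world point X has camera coordinates R X + t; the wrist camera has in their place "hand_eye" (4x4, takes a point from camera to tool coordinates, whose origin is the TCP and whose axes are the flange's). Camera axes: x right, y down, z forward; pixel columns grow to the right and rows downward; lengths in m; the calibration is good to about 2 mm. A picture is of the moment at which its call begins: read the wrist's pose just before it. calibration takes no time and is no camera call.
- r.close_job(): hands the job in, once; it reports no verdict.
The state is a dict: "time": time; "joint_positions": joint angles; "joint_vel": joint speeds; "joint_torque": joint torques, N m; "ee_pos": TCP position; "eef_rot": TCP orientation; "ft_force": force on the tool from outside, world axes, zero at the start; "torque": the same for the moment, N m; "width": finger opening in m.
Only numpy, scipy, OpenCV 4.12 (cv2) and the standard library are available. Lean on these libraries where they do the work, as an engineer would, in place of code of your own. Each camera call takes 0.05 s, during which the arm holds its last target. There are 200 camera calls.

## Working session

There is one attempt and no reset: what is moved stays moved. The work goes in short steps, Python scripts to look and compute and a shell command to move; the robot and the scene stay as the last step left them, time stands still between calls to the robot, and variables do not carry over. Pictures are saved under pics/ and viewed, about 8 in all and at most 12, crops included, and the job is handed in when it is done.

```bash
ls; mkdir -p pics
python3 - <<'E'
from bench import r, eyes
import cv2, numpy as np
s=r.read_state(); print({k:np.round(v,3).tolist() for k,v in s.items()})
a=eyes.camera("scene"); b=eyes.camera("side")
cv2.imwrite("pics/scene0.png",a); cv2.imwrite("pics/side0.png",b)
for n in("scene","side","wrist"): print(n,{k:np.round(v,4).tolist() for k,v in eyes.calibration(n).items()})
E
```

```text
pics
{'time': 0.0, 'joint_positions': [-1.259, 0.333, -0.065, 1.461, 0.022, 1.35, -0.089], 'joint_vel': [0.002, 0.0, 0.002, 0.001, 0.001, 0.001, -0.002], 'joint_torque': [0.001, -62.327, 0.026, -38.988, -0.061, 0.04, 0.0], 'ee_pos': [0.205, 0.59, 0.233], 'eef_rot': [0.167, 0.986, -0.001, -0.0], 'ft_force': [-0.855, -0.341, -0.583], 'torque': [-0.006, 0.064, -0.015], 'width': 0.087}
scene {'fx': 523.8499, 'fy': 523.8499, 'cx': 277.0454, 'cy': 208.5007, 'distortion': [0.0146, 0.0, 0.0, 0.0, 0.0], 'R': [[0.8144, -0.5803, 0.0088], [-0.425, -0.6066, -0.6719], [0.3952, 0.5435, -0.7406]], 't': [-0.4041, 0.2987, 0.9832]}
side {'fx': 512.9657, 'fy': 512.9657, 'cx': 278.2603, 'cy': 211.3346, 'distortion': [-0.1087, 0.0, 0.0, 0.0, 0.0], 'R': [[0.8572, -0.515, -0.0061], [-0.2224, -0.3594, -0.9063], [0.4645, 0.7782, -0.4226]], 't': [-0.4638, 0.2013, 1.0879]}
wrist {'fx': 348.1402, 'fy': 348.1402, 'cx': 279.4822, 'cy': 207.2085, 'distortion': [-0.0539, 0.0, 0.0, 0.0, 0.0], 'hand_eye': [[-0.0004, -0.9622, -0.2723, 0.0746], [1.0, -0.0003, -0.0002, 0.0005], [0.0001, -0.2723, 0.9622, -0.1504], [0.0, 0.0, 0.0, 1.0]]}
```

Run:
```python
import cv2,numpy as np
a=cv2.imread("pics/scene0.png");b=cv2.imread("pics/side0.png")
cv2.imwrite("pics/both.png",cv2.resize(np.vstack([a,b]),(800,1200))[:, :]) 
cv2.imwrite("pics/s0big.png",cv2.resize(a,(800,600),interpolation=cv2.INTER_CUBIC))
```

```text
(no output)
```

View pics/s0big.png

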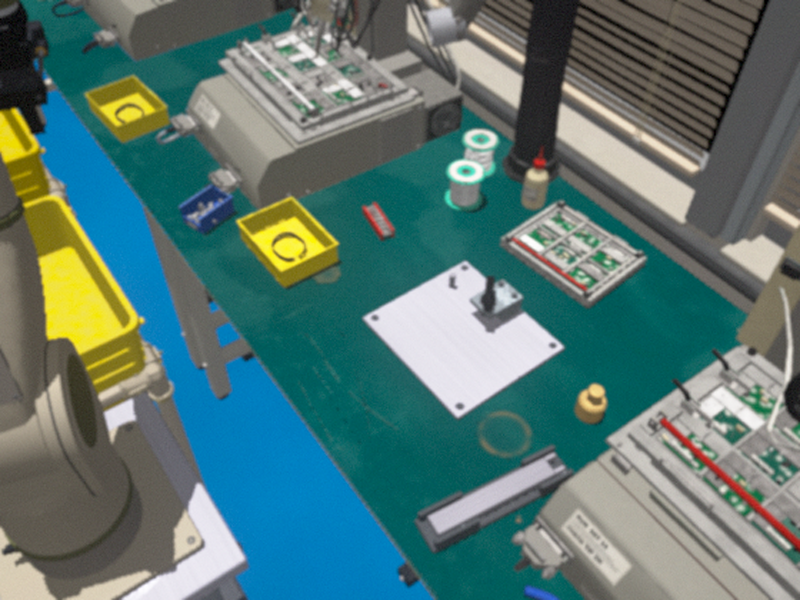

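The picture shows the plate (corners about (365,318), (465,262), (563,347), (460,412) in the 800x600 view). The post is at (453,283), the clamp and knob at (490,295), and the bar in its rest at (500,495) right of the plate. The tray is on the left, with the hex keys at (378,220) and the weight at (591,405).

```bash
cat > h.py <<'E'
import cv2,numpy as np
from bench import r,eyes
from scipy.spatial.transform import Rotation as Ro
def extr(n,s=None):
    c=eyes.calibration(n); K=np.array([[c["fx"],0,c["cx"]],[0,c["fy"],c["cy"]],[0,0,1.]]);D=np.array(c["distortion"],float)
    if n!="wrist": return K,D,np.array(c["R"]),np.array(c["t"])
    H=np.array(c["hand_eye"]); Rt=Ro.from_quat(s["eef_rot"]).as_matrix()
    R=(Rt@H[:3,:3]).T; o=Rt@H[:3,3]+np.array(s["ee_pos"]); return K,D,R,-R@o
def ray(e,px,z):
    K,D,R,t=e; u=cv2.undistortPoints(np.float64(px).reshape(-1,1,2),K,D).reshape(-1,2)
    d=np.c_[u,np.ones(len(u))]@R; o=-R.T@t
    return o+d*((z-o[2])/d[:,2])[:,None]
def proj(e,X):
    K,D,R,t=e; return cv2.projectPoints(np.float64(X).reshape(-1,1,3),cv2.Rodrigues(R)[0],t,K,D)[0].reshape(-1,2)
def quad(m,e,z):
    "min-area rectangle, on plane z, of biggest blob"
    c=max(cv2.findContours(m.astype(np.uint8),cv2.RETR_EXTERNAL,cv2.CHAIN_APPROX_NONE)[0],key=cv2.contourArea)
    P=ray(e,c.reshape(-1,2),z)[:,:2]; return cv2.minAreaRect(np.float32(P*1000)),cv2.boundingRect(c)
def W(name):
    s=r.read_state(); im=eyes.camera("wrist"); cv2.imwrite("pics/%s.png"%name,im); return im,extr("wrist",s),s
E
python3 - <<'E'
from h import *
a=cv2.imread("pics/scene0.png");e=extr("scene")
k=560/800
for nm,p,z in [("corners",[(365,318),(465,262),(563,347),(460,412)],.008),("post",[(453,287)],.008),("knob",[(490,280)],.0775),("barends",[(425,523),(553,460)],.024),("tray",[(287,250)],.01),("keys",[(378,220)],.01),("wt",[(591,415)],0.)]: print(nm,np.round(ray(e,np.array(p)*k,z)[:,:2]*1000).tolist())
hsv=cv2.cvtColor(a,cv2.COLOR_BGR2HSV)
m=cv2.morphologyEx(((hsv[...,1]<60)&(hsv[...,2]>140)).astype(np.uint8),cv2.MORPH_OPEN,np.ones((3,3)))
n,l=cv2.connectedComponents(m)
for nm,p in(("plate",(440,350)),("bar",(500,494))):
    q=l[int(p[1]*k),int(p[0]*k)]; print(nm,q and quad(l==q,e,.008 if nm=="plate" else .024))
E
```

```text
corners [[494.0, 83.0], [709.0, 90.0], [716.0, -146.0], [507.0, -147.0]]
post [[654.0, 55.0]]
knob [[668.0, -15.0]]
barends [[356.0, -261.0], [555.0, -289.0]]
tray [[469.0, 292.0]]
keys [[645.0, 265.0]]
wt [[665.0, -259.0]]
plate (((604.2779541015625, -28.64476776123047), (223.97433471679688, 243.88392639160156), 1.5066320896148682), (255, 183, 139, 109))
bar (((461.3408203125, -280.52459716796875), (29.223079681396484, 200.36895751953125), 82.86087036132812), (300, 318, 95, 55))
```

```bash
python3 -m inch '{"translation":[[0.3,-0.42,0.1],[0.6,-0.84,0.1],[0.62,-0.9,0.1]],"rot":[[0,0,0],[0,0,0],[0,0,0]],"jaw":[60,60,60]}' 30
python3 -m inch '{"translation":[[0.3,-0.42,0],[0.62,-0.9,0],[0.62,-0.9,0]],"rot":[[0,0,0],[0,0,0],[0,0,0]],"jaw":[60,60,60]}' |tail -1
python3 -m inch '{"translation":[[0.3,-0.42,0],[0.62,-0.9,0],[0.62,-0.9,0]],"rot":[[0,0,0],[0,0,0],[0,0,0]],"jaw":[60,60,60]}' |tail -1
python3 -m inch '{"translation":[[0.3,-0.42,0],[0.62,-0.9,0],[0.62,-0.9,0]],"rot":[[0,0,0],[0,0,0],[0,0,0]],"jaw":[60,60,60]}' |tail -1
python3 -m inch '{"translation":[[0.3,-0.42,0],[0.62,-0.9,0],[0.62,-0.9,0]],"rot":[[0,0,0],[0,0,0],[0,0,0]],"jaw":[60,60,60]}' |tail -1
python3 -m inch '{"translation":[[0.3,-0.42,0],[0.62,-0.9,0],[0.62,-0.9,0]],"rot":[[0,0,0],[0,0,0],[0,0,0]],"jaw":[60,60,60]}' |tail -1
python3 -m inch '{"translation":[[0.3,-0.42,0],[0.62,-0.75,0],[0.62,-0.75,0],[0.62,-0.75,0]],"rot":[[0,0,0],[0,0,0],[0,0,0],[0,0,0]],"jaw":[60,60,60,60]}'
python3 -c "
from h import *
im,e,s=W('w1'); print(s['time'],s['ee_pos']); cv2.imwrite('pics/w1b.png',cv2.resize(im,(800,600)))"
```

```text
time: 0.4
ee_pos: [0.2721, 0.4956, 0.2431]
eef_rot: [0.17, 0.985, -0.001, 0.001]
ft_force: [0.2, 0.5, -0.3]
width: 0.0707
width: 0.0604
width: 0.0596
width: 0.0598
width: 0.0603
width: 0.06
time: 2.3
ee_pos: [0.6566, -0.0527, 0.2413]
eef_rot: [0.185, 0.983, -0.005, 0.003]
ft_force: [-0.7, 0.6, -0.5]
width: 0.0604
2.3 [ 0.65662925 -0.05265115  0.24133465]
```

View pics/w1b.png

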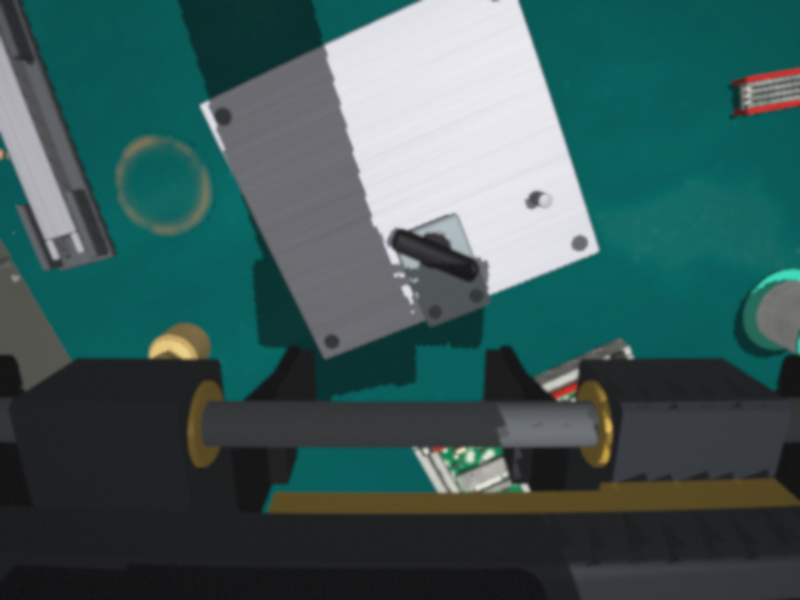

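The wrist view shows the wing running from about (397,240) to (473,268), the post top at (545,200), and plate corners at (203,103), (328,357) and (598,250). The bar's forked end is at (65,245), so it points to world +x.

Run:
```python
from h import *
im=cv2.imread("pics/w1.png");s=r.read_state();e=extr("wrist",s);k=.7
C=ray(e,np.array([(202,103),(328,358),(599,250),(521,0)])*k,.008)[:,:2]*1000
print("plate corners",C.round(1).tolist())
for a,b in((0,1),(1,2),(3,2)): d=C[b]-C[a]; print(np.hypot(*d),np.degrees(np.arctan2(d[1],d[0])))
print("post",ray(e,np.array([[545,200]])*k,.038)*1000)
m=(im.max(2)<45).astype(np.uint8); m[:140]=0;m[210:]=0;m[:,:265]=0;m[:,350:]=0
m=cv2.morphologyEx(m,cv2.MORPH_OPEN,np.ones((3,3)))
print("wing",quad(m,e,.0775))
print("wing ends",ray(e,np.array([(395,240),(476,270)])*k,.0775)*1000)
print("knob pts",ray(e,np.array([(434,254)])*k,.0775)*1000)
print("fork",ray(e,np.array([(66,248)])*k,.024)*1000)
```

```text
plate corners [[499.1, -147.4], [718.0, -140.9], [710.7, 94.6], [519.4, 91.5]]
219.0683187142787 1.7011271233078542
235.6043776355476 91.77675742159053
191.32142447673527 0.9113042804334899
post [[652.55555789  58.94621758  38.        ]]
wing (((662.0641479492188, -18.41796112060547), (34.22231674194336, 13.478199005126953), 48.54887771606445), (297, 179, 36, 17))
wing ends [[634.93892966 -46.85975905  77.5       ]
 [672.14744223  -5.054471    77.5       ]]
knob pts [[652.43591492 -26.81492419  77.5       ]]
fork [[ 555.99931996 -290.20415717   24.        ]]
```

```bash
python3 -c "
from h import *
s=r.read_state(); print(np.round(s['joint_positions'],3))"
python3 -m inch '{"translation":[[0,0.2,-0.1],[0,0.27,-0.3],[-0.03,0.27,-0.6],[-0.03,0.27,-0.6],[-0.03,0.27,-0.6],[-0.03,0.27,-0.6],[-0.03,0.27,-0.6],[-0.03,0.27,-0.6]],"rot":[[0,0,-0.14],[0,0,-0.28],[0,0,-0.42],[0,0,-0.56],[0,0,-0.7],[0,0,-0.84],[0,0,-0.95],[0,0,-0.95]],"jaw":[60,60,60,60,60,60,60,60]}' >/dev/null
python3 -m inch '{"translation":[[0,0,-0.1],[0,0,-0.3],[0,0,-0.4],[0,0,-0.4],[0,0,-0.4],[0,0,-0.4],[0,0,-0.4],[0,0,-0.4]],"rot":[[0,0,-0.14],[0,0,-0.28],[0,0,-0.42],[0,0,-0.56],[0,0,-0.7],[0,0,-0.84],[0,0,-0.89],[0,0,-0.89]],"jaw":[60,60,60,60,60,60,60,60]}'
python3 -c "
from h import *
s=r.read_state(); print(np.round(s['joint_positions'],3)); R=Ro.from_quat(s['eef_rot']).as_matrix(); print(R.round(4), np.degrees(np.arctan2(R[1],R[0])))
im,e,s=W('w2'); print(s['time'],s['ee_pos'])"
```

```text
[-0.343  0.421  0.48   1.379 -0.183  1.382  1.334]
time: 3.95
ee_pos: [0.6527, -0.0201, 0.142]
eef_rot: [0.911, 0.412, -0.004, -0.003]
ft_force: [-0.6, 0.5, 0.3]
width: 0.06
[-0.609  0.573  0.809  1.518 -0.428  1.245 -0.459]
[[ 0.6607  0.7505 -0.0103]
 [ 0.7506 -0.6608  0.0018]
 [-0.0054 -0.009  -0.9999]] [ 48.64323596 -41.35954878 169.86341717]
3.95 [ 0.65268524 -0.02007203  0.14199715]
```

View pics/w2.png

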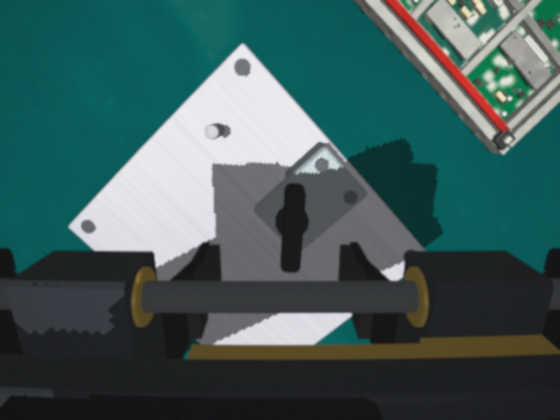

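The wing spans (295,185) to (290,270) with its hub at about (292,220). It is almost aligned with the jaws.

Run:
```python
from h import *
im=cv2.imread("pics/w2.png");s=r.read_state();e=extr("wrist",s)
m=(im.max(2)<45).astype(np.uint8); m[:175]=0;m[275:]=0;m[:,:270]=0;m[:,315:]=0
print(quad(m,e,.0775))
P=ray(e,np.argwhere(m)[:,::-1],.0775)[:,:2]*1000
print(P.mean(0)); E=ray(e,[(294.5,184),(290.5,271)],.0775)*1000
print(E,E.mean(0)); d=E[0]-E[1];print(np.degrees(np.arctan2(d[1],d[0])))
print("post",ray(e,[(211,131)],.038)*1000)
C=ray(e,[(243,43),(69,227)],.008)*1000;print(C,np.degrees(np.arctan2(*(C[0]-C[1])[1::-1])))
```

```text
(((657.3602905273438, -25.786619186401367), (60.32542419433594, 20.19061279296875), 48.83250427246094), (276, 184, 32, 88))
[658.79675482 -24.66050829]
[[678.49140172  -4.19652739  77.5       ]
 [637.18587099 -48.21094279  77.5       ]] [657.83863635 -26.20373509  77.5       ]
46.81851425288914
post [[654.04076286  57.48894459  38.        ]]
[[712.08869168  91.20759813   8.        ]
 [494.58051997  85.14038922   8.        ]] 1.597803623618575
```

```bash
python3 -m inch '{"translation":[[0.04,-0.065,-0.2],[0.04,-0.065,-0.5],[0.04,-0.065,-0.8],[0.04,-0.065,-0.8],[0.04,-0.065,-0.8],[0.04,-0.065,-0.8],[0.04,-0.065,-0.8],[0.04,-0.065,-0.8],[0.04,-0.065,-0.8]],"rot":[[0,0,0],[0,0,0],[0,0,0],[0,0,0],[0,0,0],[0,0,0],[0,0,0],[0,0,0],[0,0,0]],"jaw":[60,60,60,60,30,10,10,10,10]}' 15
python3 -c "
from h import *
s=r.read_state();print(s['torque'],s['ft_force'],s['ee_pos'])"
```

```text
time: 4.9
ee_pos: [0.6568, -0.0267, 0.0621]
eef_rot: [0.911, 0.413, -0.004, -0.003]
ft_force: [-0.3, 0.4, -1.4]
width: 0.0276
[-0.1030304   0.10121116  0.01551191] [-0.25700793  0.38448457 -1.37048193] [ 0.65675398 -0.02674404  0.06212228]
```

```bash
python3 -m inch '{"translation":[[0,0,0],[0,0,0],[0,0,0],[0,0,0]],"rot":[[0,0,0],[0,0,0],[0,0,0],[0,0,0]],"jaw":[5,5,5,5]}' 15
python3 -c "
from h import *
s=r.read_state();print(s['torque'],s['ft_force'],s['ee_pos'])"
```

```text
time: 5.3
ee_pos: [0.6572, -0.0272, 0.0622]
eef_rot: [0.911, 0.412, -0.004, -0.002]
ft_force: [4.8, -3.4, -2.3]
width: 0.0232
[-0.7362527  -0.97318854  0.03010134] [ 4.83761242 -3.39986583 -2.25970589] [ 0.65719152 -0.02717835  0.06223421]
```

```bash
python3 -m inch '{"translation":[[0.03,-0.027,0],[0.03,-0.027,0],[0.03,-0.027,0],[0.03,-0.027,0],[0.03,-0.027,0]],"rot":[[0,0,0],[0,0,0],[0,0,0],[0,0,0],[0,0,0]],"jaw":[5,5,5,5,5]}' 15
python3 -c "
from h import *
s=r.read_state();print(s['torque'],s['ft_force'],s['ee_pos'])"
```

```text
time: 5.8
ee_pos: [0.6577, -0.0273, 0.0618]
eef_rot: [0.911, 0.413, -0.006, -0.006]
ft_force: [-11.8, 5.7, 7.8]
width: 0.0235
[ 1.35014898  2.93587755 -0.00908815] [-11.80984797   5.73156228   7.83998468] [ 0.65765993 -0.02733031  0.06183028]
```

```bash
python3 -m inch '{"translation":[[-0.005,0,0],[-0.005,0,0.03],[-0.005,0,0.05],[-0.005,0,0.05],[-0.005,0,0.05],[-0.005,0,0.05],[-0.005,0,0.05],[-0.005,0,0.05]],"rot":[[0,0,0],[0,0,0],[0,0,0],[0,0,0],[0,0,0],[0,0,0],[0,0,0],[0,0,0]],"jaw":[35,35,35,5,5,5,5,5]}' 15
python3 -c "
from h import *
s=r.read_state();print(s['torque'],s['ft_force'],s['ee_pos'])"
```

```text
time: 6.6
ee_pos: [0.6572, -0.0274, 0.0668]
eef_rot: [0.911, 0.413, -0.006, -0.006]
ft_force: [-0.6, 0.8, -0.0]
width: 0.014
[-0.23989668 -0.03588336 -0.06486301] [-0.58639992  0.81010119 -0.02173421] [ 0.65716407 -0.02744372  0.06676526]
```

```bash
python3 -m inch '{"translation":[[0,0,0],[0,0,0],[0,0,0],[0,0,0],[0,0,0],[0,0,0],[0,0,0],[0,0,0],[0,0,0],[0,0,0],[0,0,0]],"rot":[[0,0,0],[0,0,0.1],[0,0,0.2],[0,0,0.3],[0,0,0.4],[0,0,0.5],[0,0,0.6],[0,0,0.7],[0,0,0.8],[0,0,0.8],[0,0,0.8]],"jaw":[5,5,5,5,5,5,5,5,5,5,5]}' 40
python3 -c "
from h import *
s=r.read_state();print(s['torque'],s['ft_force'],s['ee_pos'],s['joint_positions'])"
```

```text
time: 7.7
ee_pos: [0.6556, -0.027, 0.0667]
eef_rot: [0.664, 0.748, -0.008, -0.004]
ft_force: [-7.8, 1.5, 5.8]
width: 0.0134
[ 0.29727934  1.66585556 -0.05360213] [-7.84169328  1.5483603   5.81613982] [ 0.65563358 -0.02700613  0.06666681] [-0.45267653  0.60462178  0.58341924  1.55764302 -0.34953507  1.10462688
  0.33167877]
```

```bash
python3 -m inch '{"translation":[[-0.01,0,0],[-0.01,0,0],[-0.01,0,0],[-0.01,0,0],[-0.01,0,0],[-0.01,0,0],[-0.01,0,0],[-0.01,0,0],[-0.01,0,0],[-0.01,0,0]],"rot":[[0,0,0.1],[0,0,0.2],[0,0,0.3],[0,0,0.4],[0,0,0.5],[0,0,0.6],[0,0,0.7],[0,0,0.77],[0,0,0.77],[0,0,0.77]],"jaw":[5,5,5,5,5,5,5,5,5,5]}' 40
python3 -c "
from h import *
s=r.read_state();print(s['torque'],s['ft_force'],s['ee_pos'],s['joint_positions'])"
```

```text
time: 8.7
ee_pos: [0.6542, -0.0276, 0.0667]
eef_rot: [0.319, 0.948, -0.01, -0.001]
ft_force: [-5.3, -1.8, 3.6]
width: 0.0137
[-0.30951585  0.76369114  0.1133946 ] [-5.30358024 -1.76470301  3.63875228] [ 0.65417313 -0.02761073  0.06669667] [-0.34594783  0.56074882  0.4193387   1.56517666 -0.228327    1.07497752
  1.04922002]
```

```bash
python3 -m inch '{"translation":[[0,0,0],[0,0,0],[0,0,0.3],[0,0,0.7],[0,0,1],[0,0,1],[0,0,1]],"rot":[[0,0,0],[0,0,0],[0,0,0],[0,0,0],[0,0,-0.14],[0,0,-0.28],[0,0,-0.42]],"jaw":[60,60,60,60,60,60,60]}' | head -3
python3 -m inch '{"translation":[[-0.1,-0.2,0.2],[-0.3,-0.5,0.4],[-0.6,-0.7,0.4],[-0.9,-0.9,0.4],[-0.9,-0.9,0.4]],"rot":[[0,0,-0.14],[0,0,-0.28],[0,0,-0.42],[0,0,-0.56],[0,0,-0.7]],"jaw":[60,60,60,60,60]}' | head -3
python3 -m inch '{"translation":[[-0.1,-0.2,0],[-0.4,-0.5,0],[-0.6,-0.8,0],[-0.9,-0.9,0],[-0.9,-0.9,0]],"rot":[[0,0,-0.14],[0,0,-0.28],[0,0,-0.42],[0,0,-0.56],[0,0,-0.7]],"jaw":[60,60,60,60,60]}' 
python3 -c "
from h import *
s=r.read_state();print(s['joint_positions'],s['torque'])"
```

```text
time: 9.4
ee_pos: [0.6551, -0.0271, 0.1681]
eef_rot: [0.52, 0.854, -0.008, -0.002]
time: 9.9
ee_pos: [0.5622, -0.1209, 0.2087]
eef_rot: [0.795, 0.606, -0.007, -0.005]
time: 10.4
ee_pos: [0.4691, -0.2137, 0.2089]
eef_rot: [0.961, 0.275, -0.004, -0.008]
ft_force: [1.3, 0.6, 0.5]
width: 0.06
[-0.48874636  0.1433813   0.91764103  1.80766664 -0.12625669  1.26466211
 -0.5502519 ] [-0.06264848  0.09369422 -0.04971327]
```

```bash
python3 -m inch '{"translation":[[0,-0.3,0],[-0.05,-0.67,0],[-0.05,-0.67,0],[-0.05,-0.67,0],[-0.05,-0.67,0],[-0.05,-0.67,0]],"rot":[[0,0,-0.14],[0,0,-0.28],[0,0,-0.42],[0,0,-0.56],[0,0,-0.65],[0,0,-0.65]],"jaw":[60,60,60,60,60,60]}' 
python3 -c "
from h import *
im,e,s=W('w3'); R=Ro.from_quat(s['eef_rot']).as_matrix();print(s['ee_pos'],R.round(4),s['joint_positions'])"
```

```text
time: 11.0
ee_pos: [0.4645, -0.2805, 0.2089]
eef_rot: [0.998, -0.063, -0.001, -0.008]
ft_force: [-0.5, -0.3, -0.2]
width: 0.0599
[ 0.46448564 -0.28047823  0.20889387] [[ 9.921e-01 -1.255e-01 -7.000e-04]
 [-1.255e-01 -9.920e-01  1.690e-02]
 [-2.900e-03 -1.670e-02 -9.999e-01]] [-0.43045105  0.26779156  1.05988901  1.74975817 -0.2574472   1.27851984
 -1.00455933]
```

View pics/w3.png

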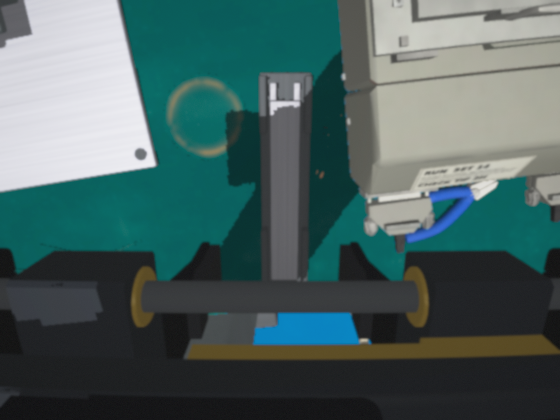

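The bar's fork is at the top (+x end) with prongs at about (273,83) and (297,83). The bar body runs down the column range of about 270–300, in shadow.

Run:
```python
from h import *
im=cv2.imread("pics/w3.png");s=r.read_state();e=extr("wrist",s)
g=cv2.cvtColor(im,cv2.COLOR_BGR2GRAY)
for y in(92,140,190,230,260): print(y,g[y,255:318].tolist())
print(g[70:115,274].tolist(),g[70:115,297].tolist())
```

```text
92 [75, 75, 75, 85, 97, 108, 114, 115, 114, 107, 91, 71, 60, 73, 123, 183, 217, 224, 222, 213, 179, 125, 92, 105, 115, 118, 118, 117, 117, 118, 119, 119, 119, 117, 115, 114, 114, 118, 146, 193, 220, 223, 220, 207, 173, 127, 110, 109, 99, 89, 97, 106, 102, 85, 70, 59, 51, 45, 40, 39, 39, 39, 40]
140 [39, 39, 38, 39, 41, 48, 54, 56, 58, 58, 59, 58, 59, 60, 66, 81, 93, 98, 98, 99, 99, 98, 99, 100, 100, 100, 100, 100, 101, 101, 100, 99, 98, 98, 99, 100, 99, 100, 99, 99, 98, 97, 97, 90, 77, 64, 59, 59, 59, 58, 57, 58, 57, 57, 52, 46, 41, 39, 38, 39, 38, 38, 38]
190 [43, 38, 38, 38, 38, 41, 48, 55, 59, 58, 59, 57, 57, 59, 61, 74, 90, 98, 99, 100, 100, 100, 100, 98, 100, 100, 100, 100, 102, 102, 100, 99, 98, 99, 100, 101, 101, 100, 100, 99, 98, 98, 94, 82, 68, 60, 59, 59, 59, 59, 58, 57, 56, 53, 46, 39, 39, 39, 39, 39, 39, 39, 39]
230 [39, 39, 39, 39, 39, 42, 47, 49, 51, 51, 52, 51, 52, 54, 59, 71, 87, 97, 99, 100, 100, 98, 97, 98, 97, 99, 99, 98, 100, 100, 99, 98, 97, 99, 100, 100, 100, 100, 98, 99, 100, 97, 89, 72, 60, 56, 53, 51, 50, 51, 52, 50, 48, 46, 42, 42, 42, 42, 41, 40, 42, 42, 42]
260 [41, 41, 41, 41, 41, 44, 48, 53, 56, 56, 56, 55, 53, 53, 57, 65, 80, 91, 96, 98, 97, 96, 95, 94, 96, 97, 98, 97, 97, 98, 97, 95, 95, 97, 97, 98, 96, 96, 96, 97, 97, 91, 80, 65, 56, 54, 52, 53, 56, 55, 56, 56, 57, 61, 65, 71, 72, 73, 72, 73, 73, 73, 74]
[72, 75, 85, 100, 112, 117, 118, 118, 118, 118, 118, 122, 140, 175, 201, 210, 211, 214, 216, 216, 215, 214, 213, 212, 210, 208, 207, 208, 203, 185, 165, 180, 210, 220, 221, 221, 221, 221, 219, 205, 166, 141, 144, 140, 122] [72, 75, 84, 99, 111, 116, 116, 117, 117, 116, 112, 112, 137, 180, 210, 216, 217, 218, 220, 221, 221, 221, 220, 219, 218, 216, 215, 214, 210, 190, 166, 174, 199, 212, 213, 200, 166, 126, 104, 98, 97, 97, 97, 97, 96]
```

Run:
```python
from h import *
s=r.read_state();e=extr("wrist",s)
A=ray(e,[(269.5,140),(298.8,140),(270.3,260),(297.4,260),(269.3,92),(299.8,92)],.024)*1000
print(A.round(1))
m=(A[0::2]+A[1::2])/2; print(m.round(1)); d=m[2]-m[1]; d/=np.hypot(*d[:2]); print(np.degrees(np.arctan2(d[1],d[0])))
t=ray(e,[(284.5,82.5)],.024)[0]*1000; print(t, "centre",t-100*d)
```

```text
[[ 511.1 -273.    24. ]
 [ 507.8 -300.7   24. ]
 [ 387.8 -257.7   24. ]
 [ 384.6 -285.9   24. ]
 [ 554.6 -278.5   24. ]
 [ 551.1 -306.3   24. ]]
[[ 509.4 -286.8   24. ]
 [ 386.2 -271.8   24. ]
 [ 552.8 -292.4   24. ]]
-7.036231237836611
[ 561.12098016 -293.34087318   24.        ] centre [ 461.8740913  -281.09117719   24.        ]
```

```bash
python3 -m inch '{"translation":[[-0.02,0,-0.4],[-0.025,-0.005,-0.9],[-0.025,-0.005,-1],[-0.025,-0.005,-1]],"rot":[[-0.016,0,0],[-0.016,0,0],[-0.016,0,0],[-0.016,0,0]],"jaw":[60,60,60,60]}' 
python3 -m inch '{"translation":[[0,0,-0.3],[0,0,-0.6],[0,0,-0.8],[0,0,-0.88],[0,0,-0.88],[0,0,-0.88],[0,0,-0.88],[0,0,-0.88],[0,0,-0.88]],"rot":[[0,0,0],[0,0,0],[0,0,0],[0,0,0],[0,0,0],[0,0,0],[0,0,0],[0,0,0],[0,0,0]],"jaw":[60,60,60,60,20,20,20,20,20]}' 30
python3 -c "
from h import *
s=r.read_state(); R=Ro.from_quat(s['eef_rot']).as_matrix();print(R.round(4),s['torque'])"
```

```text
time: 11.45
ee_pos: [0.4613, -0.2807, 0.1084]
eef_rot: [0.998, -0.06, -0.002, -0.0]
ft_force: [0.2, 0.2, 0.9]
width: 0.06
time: 12.35
ee_pos: [0.4616, -0.2809, 0.021]
eef_rot: [0.998, -0.06, -0.001, 0.0]
ft_force: [-0.1, -2.8, 2.8]
width: 0.0277
[[ 9.927e-01 -1.202e-01 -2.700e-03]
 [-1.202e-01 -9.927e-01  1.000e-04]
 [-2.600e-03  2.000e-04 -1.000e+00]] [-0.43613212  0.25786486 -0.04410394]
```

```bash
python3 -m inch '{"translation":[[0,0,0],[0,0,0.2],[0,0,0.5],[0,0,0.8],[0.05,0.3,0.8],[0.2,0.6,0.8],[0.4,0.95,0.8],[0.4,0.95,0.8]],"rot":[[0,0,0],[0,0,0],[0,0,0],[0,0,0],[0,0,0],[0,0,0],[0,0,0],[0,0,0]],"jaw":[20,20,20,20,20,20,20,20]}' 45
python3 -m inch '{"translation":[[0.1,0.2,0],[0.2,0.5,0],[0.4,0.8,0],[0.4,0.95,0],[0.4,0.95,0],[0.4,0.95,0],[0.4,0.95,0]],"rot":[[0,0,0.12],[0,0,0.24],[0,0,0.36],[0,0,0.48],[0,0,0.6],[0,0,0.73],[0,0,0.73]],"jaw":[20,20,20,20,20,20,20]}' 
python3 -m inch '{"translation":[[0.1,0.3,0],[0.2,0.6,-0.2],[0.2,0.8,-0.5],[0.2,0.8,-0.65],[0.2,0.8,-0.65],[0.2,0.8,-0.65]],"rot":[[0,0,0],[0,0,0],[0,0,0],[0,0,0],[0,0,0],[0,0,0]],"jaw":[20,20,20,20,20,20]}' 
python3 -c "
from h import *
im,e,s=W('w4'); R=Ro.from_quat(s['eef_rot']).as_matrix();print(s['ee_pos'],R.round(4),s['joint_positions'])"
```

```text
time: 13.15
ee_pos: [0.5044, -0.1799, 0.1005]
eef_rot: [0.998, -0.056, -0.001, -0.001]
ft_force: [-0.6, 0.2, -2.6]
width: 0.0278
time: 13.85
ee_pos: [0.544, -0.0849, 0.1004]
eef_rot: [0.947, 0.321, -0.002, -0.001]
ft_force: [-0.7, 0.0, -3.0]
width: 0.0277
time: 14.45
ee_pos: [0.5641, -0.007, 0.036]
eef_rot: [0.948, 0.32, -0.002, -0.0]
ft_force: [0.8, -0.9, -3.0]
width: 0.0278
[ 0.56410709 -0.00703826  0.0359976 ] [[ 7.956e-01  6.059e-01 -3.900e-03]
 [ 6.059e-01 -7.956e-01 -8.000e-04]
 [-3.500e-03 -1.700e-03 -1.000e+00]] [-0.63440619  0.47537856  0.6924134   1.85281911 -0.36685561  0.94851827
 -0.69742305]
```

View pics/w4.png

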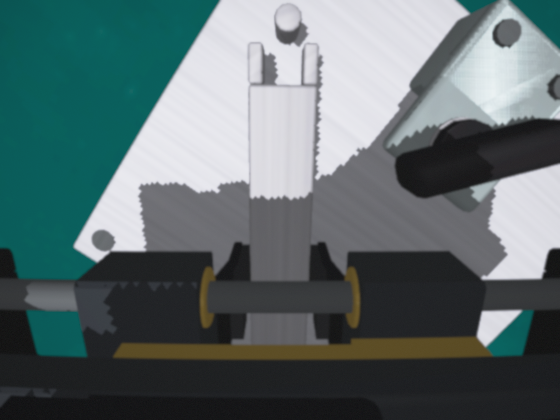

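The post top is at (288,17), just ahead of the fork prongs at (256,60) and (311,60). The fork is nearly lined up with it.

Run:
```python
from h import *
s=r.read_state();e=extr("wrist",s)
R=Ro.from_quat(s['eef_rot']).as_matrix()
A=ray(e,[(288,17),(249,60),(319,60),(249.5,150),(315,150),(283.5,43)],[.038,.039,.039,.039,.039,.039])
L=(A-np.array(s['ee_pos']))@R*1000
print((A*1000).round(1));print(L.round(1))
```

```text
[[654.1  57.4  38. ]
 [632.   59.9  39. ]
 [648.9  37.8  39. ]
 [603.2  38.7  39. ]
 [620.   16.7  39. ]
 [645.3  52.9  39. ]]
[[110.1   3.2  -1.8]
 [ 94.1 -12.3  -2.7]
 [ 94.1  15.5  -2.7]
 [ 58.4 -12.8  -2.6]
 [ 58.4  14.8  -2.7]
 [100.4   1.4  -2.7]]
```

```bash
python3 -m inch '{"translation":[[0.01,-0.015,-0.08],[0.01,-0.015,-0.14],[0.01,-0.015,-0.14],[0.07,0.03,-0.14],[0.12,0.07,-0.14],[0.15,0.09,-0.14],[0.17,0.108,-0.14],[0.18,0.115,-0.14],[0.18,0.115,-0.14]],"rot":[[0,0,0],[0,0,0],[0,0,0],[0,0,0],[0,0,0],[0,0,0],[0,0,0],[0,0,0],[0,0,0]],"jaw":[20,20,20,20,20,20,20,20,20]}' 45
python3 -c "
from h import *
s=r.read_state(); print(s['torque'],s['ee_pos'])"
```

```text
time: 15.4
ee_pos: [0.5812, 0.0037, 0.0223]
eef_rot: [0.948, 0.319, -0.003, -0.0]
ft_force: [-7.7, -3.3, 5.0]
width: 0.0279
[-0.66653281  1.81385927  0.11487051] [0.58115009 0.00365934 0.02234823]
```

```bash
python3 -m inch '{"translation":[[0,0,0],[0,0,0],[0,0,0],[-0.2,-0.15,0],[-0.4,-0.3,0],[-0.63,-0.48,0],[-0.63,-0.48,0],[-0.63,-0.48,0],[-0.63,-0.48,0],[-0.63,-0.48,0],[-0.63,-0.48,0]],"rot":[[0,0,0],[0,0,0],[0,0,0],[0,0,0],[0,0,0],[0,0,0],[0,0,0],[0,0,0],[0,0,0],[0,0,0],[0,0,0]],"jaw":[50,50,50,50,50,50,50,20,20,20,20]}' 30
python3 -c "
from h import *
im,e,s=W('w5');print(s['torque'],s['ee_pos'],s['joint_positions'])"
```

```text
time: 16.5
ee_pos: [0.5187, -0.0439, 0.0224]
eef_rot: [0.947, 0.32, -0.003, -0.0]
ft_force: [1.9, 1.2, 0.3]
width: 0.0275
[ 0.09226969 -0.0996503  -0.05416616] [ 0.51868632 -0.04385718  0.02235289] [-0.61328673  0.41234698  0.71424681  1.97261719 -0.34383984  0.88543723
 -0.63721557]
```

View pics/w5.png

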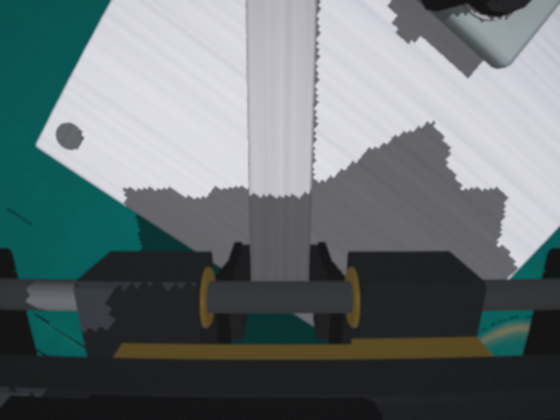

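The jaws hold the toe end with the bar lying on the plate, and its fork end is out of view at the top. Next come the arc points.

Run:
```python
from h import *
s=r.read_state();p=np.array(s['ee_pos'])[:2]*1000;P=np.array([653.4,57.5])
v=p-P; v0=np.hypot(*v);a0=np.arctan2(v[1],v[0])
for a in range(6,61,6):
    b=a0+np.radians(a); q=P+167.8*np.array([np.cos(b),np.sin(b)])-p; print(a,(q/100).round(3),round(a/60,2))
```

```text
6 [ 0.119 -0.13 ] 0.1
12 [ 0.246 -0.252] 0.2
18 [ 0.384 -0.36 ] 0.3
24 [ 0.533 -0.453] 0.4
30 [ 0.691 -0.53 ] 0.5
36 [ 0.856 -0.59 ] 0.6
42 [ 1.026 -0.633] 0.7
48 [ 1.2   -0.657] 0.8
54 [ 1.376 -0.663] 0.9
60 [ 1.551 -0.651] 1.0
```

```bash
python3 -m inch '{"translation":[[0.06,-0.066,0],[0.12,-0.13,0],[0.18,-0.192,0],[0.246,-0.252,0],[0.314,-0.307,0],[0.384,-0.36,0],[0.458,-0.408,0],[0.533,-0.453,0],[0.612,-0.493,0],[0.691,-0.53,0],[0.773,-0.561,0],[0.856,-0.59,0],[0.856,-0.59,0]],"rot":[[0,0,0.05],[0,0,0.1],[0,0,0.15],[0,0,0.2],[0,0,0.25],[0,0,0.3],[0,0,0.35],[0,0,0.4],[0,0,0.45],[0,0,0.5],[0,0,0.55],[0,0,0.6],[0,0,0.6]],"jaw":[20,20,20,20,20,20,20,20,20,20,20,20,20]}' 30
python3 - <<'E'
from h import *
s=r.read_state();print(s['torque'],s['joint_positions'])
p=np.array(s['ee_pos'])[:2]*1000;P=np.array([653.4,57.5])
v=p-P; a0=np.arctan2(v[1],v[0]); R=Ro.from_quat(s['eef_rot']).as_matrix(); print("r",np.hypot(*v),"axis",np.degrees(a0)+180,"tool",np.degrees(np.arctan2(R[1,0],R[0,0])))
for a in range(3,24,3):
    b=a0+np.radians(a); q=P+167.8*np.array([np.cos(b),np.sin(b)])-p; print(a,(q/100).round(3),round(a/60,2))
E
```

```text
time: 17.85
ee_pos: [0.6044, -0.1039, 0.0224]
eef_rot: [0.802, 0.597, -0.003, 0.001]
ft_force: [-2.7, -2.5, 4.3]
width: 0.0276
[-0.59420397  0.74919247  0.49487737] [-0.33065851  0.55930732  0.54492654  1.72012435 -0.33477524  0.96104834
  0.05161944]
r 168.69979043622266 axis 73.121452776938 tool 73.38099934508118
3 [ 0.087 -0.015] 0.05
6 [ 0.173 -0.034] 0.1
9 [ 0.26  -0.048] 0.15
12 [ 0.347 -0.058] 0.2
15 [ 0.435 -0.063] 0.25
18 [ 0.523 -0.063] 0.3
21 [ 0.61  -0.059] 0.35
```

```bash
python3 -m inch '{"translation":[[0.043,-0.012,0],[0.087,-0.017,0],[0.13,-0.026,0],[0.173,-0.034,0],[0.217,-0.042,0],[0.26,-0.048,0],[0.303,-0.054,0],[0.347,-0.058,0],[0.39,-0.061,0],[0.435,-0.063,0],[0.48,-0.063,0],[0.51,-0.063,0],[0.51,-0.063,0]],"rot":[[0,0,0.025],[0,0,0.05],[0,0,0.075],[0,0,0.1],[0,0,0.125],[0,0,0.15],[0,0,0.175],[0,0,0.2],[0,0,0.225],[0,0,0.25],[0,0,0.275],[0,0,0.295],[0,0,0.295]],"jaw":[20,20,20,20,20,20,20,20,20,20,20,20,20]}' 30
python3 - <<'E'
from h import *
a=eyes.camera("scene");b=eyes.camera("side")
e=extr("scene")
c=lambda im,n:cv2.resize(im[170:310,230:430],(800,560),interpolation=cv2.INTER_CUBIC)
cv2.imwrite("pics/s6.png",c(a,0))
s=r.read_state();print(s['torque'],s['joint_positions'])
p=np.array(s['ee_pos'])[:2]*1000;P=np.array([653.4,57.5])
v=p-P; a0=np.arctan2(v[1],v[0]); R=Ro.from_quat(s['eef_rot']).as_matrix(); print("r",np.hypot(*v),"axis",np.degrees(a0)+180,"tool",np.degrees(np.arctan2(R[1,0],R[0,0])))
E
```

```text
time: 19.15
ee_pos: [0.6547, -0.1113, 0.0224]
eef_rot: [0.701, 0.714, -0.004, 0.001]
ft_force: [-4.6, -3.1, 4.7]
width: 0.0278
[-0.79134092  1.08233137  0.43246832] [-0.24256553  0.64009202  0.46559504  1.56955119 -0.31215802  1.01066583
  0.32910135]
r 168.81832545687308 axis 90.4344299662253 tool 91.02895650935021
```

View pics/s6.png

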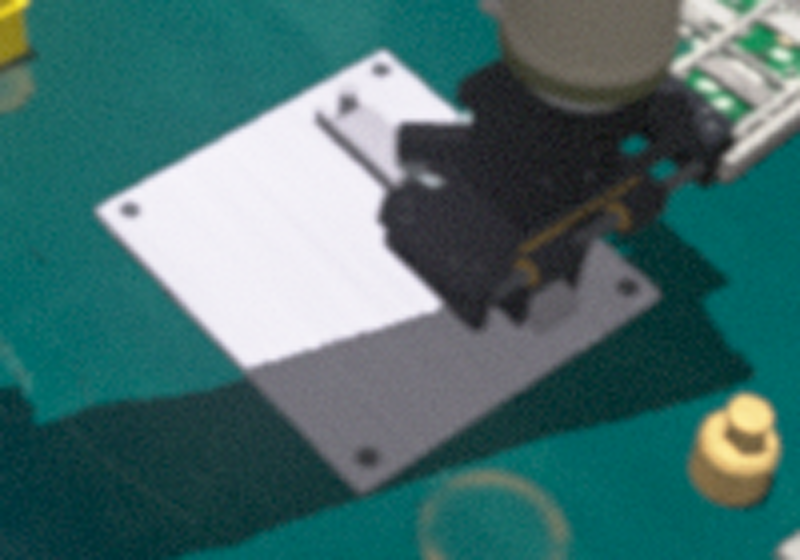

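The fork is astride the post at about (345,105) and the bar is in line under the clamp arm. I'll nudge it to flush.

```bash
python3 -m inch '{"translation":[[0.02,0.01,0],[0.03,0.01,0],[0.04,0.01,0],[0.04,0.01,0]],"rot":[[0,0,0.01],[0,0,0.01],[0,0,0.01],[0,0,0.01]],"jaw":[20,20,20,20]}' 30
python3 - <<'E'
from h import *
s=r.read_state();print(s['torque'])
p=np.array(s['ee_pos'])[:2]*1000;P=np.array([653.4,57.5])
v=p-P; a0=np.arctan2(v[1],v[0]); R=Ro.from_quat(s['eef_rot']).as_matrix(); print("r",np.hypot(*v),"axis",np.degrees(a0)+180,"tool",np.degrees(np.arctan2(R[1,0],R[0,0])))
E
```

```text
time: 19.65
ee_pos: [0.6577, -0.1112, 0.0224]
eef_rot: [0.697, 0.717, -0.005, 0.001]
ft_force: [-6.9, -2.8, 5.6]
width: 0.0281
[-0.58714837  1.36284684  0.49338894]
r 168.7720646043118 axis 91.45471821012517 tool 91.58394103513612
```

```bash
python3 -m inch '{"translation":[[0.02,0.01,0],[0.03,0.01,0],[0.03,0.01,0],[0.03,0.01,0]],"rot":[[0,0,0],[0,0,0],[0,0,0],[0,0,0]],"jaw":[20,20,20,20]}' 30
python3 - <<'E'
from h import *
s=r.read_state();print(s['torque'],s['ee_pos'])
im,e,s=W('w7')
E
```

```text
time: 20.05
ee_pos: [0.6587, -0.1112, 0.0224]
eef_rot: [0.698, 0.716, -0.007, -0.0]
ft_force: [-11.8, -2.5, 10.6]
width: 0.0277
[-0.4886119   2.53649647  0.50658046] [ 0.65871902 -0.11120696  0.02241652]
```

View pics/w7.png

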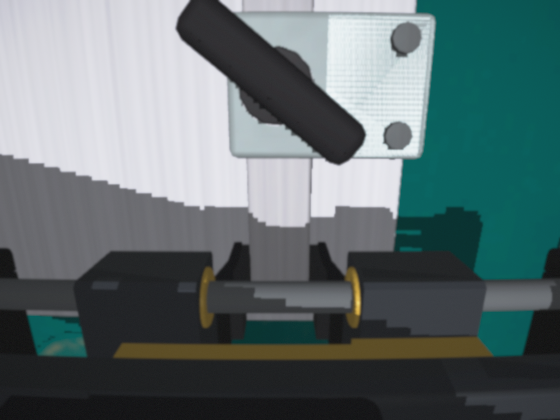

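The bar passes under the clamp arm. Its edges are at about columns 247 and 313, parallel to the plate's right edge at column 400, and the contact force is rising. One numeric check follows.

Run:
```python
from h import *
im=cv2.imread("pics/w7.png");s=r.read_state();e=extr("wrist",s)
g=cv2.GaussianBlur(cv2.cvtColor(im,cv2.COLOR_BGR2GRAY),(1,7),0).astype(float)
for y in(168,180,192,230,240):
    G=np.gradient(g[y]); f=lambda a,b:a+np.argmax(np.abs(G[a:b]))
    cs=[f(240,256),f(303,322),f(385,415)]; A=ray(e,[(c,y) for c in cs],np.array([.024,.024,.008]))*1000
    print(y,cs,A[:,:2].round(1).tolist())
```

```text
168 [np.int64(246), np.int64(312), np.int64(401)] [[643.2, -61.0], [671.5, -60.2], [715.4, -61.7]]
180 [np.int64(246), np.int64(311), np.int64(400)] [[643.2, -66.3], [671.4, -65.5], [715.7, -67.5]]
192 [np.int64(247), np.int64(311), np.int64(399)] [[643.6, -71.7], [671.7, -70.8], [715.9, -73.5]]
230 [np.int64(248), np.int64(310), np.int64(395)] [[644.1, -89.4], [672.1, -88.5], [716.3, -93.1]]
240 [np.int64(248), np.int64(310), np.int64(394)] [[644.1, -94.2], [672.4, -93.4], [716.4, -98.5]]
```

```bash
python3 -m inch '{"translation":[[0,0,0],[0,0,0],[0,0,0],[0,0,0.3],[0,0,0.6],[0,0,1],[0,0,1]],"rot":[[0,0,0],[0,0,0],[0,0,0],[0,0,0],[0,0,0],[0,0,0],[0,0,0]],"jaw":[55,55,55,55,55,55,55]}' 15
python3 -m inch '{"translation":[[-0.01,0.2,0.2],[-0.02,0.4,0.2],[-0.04,0.6,0.2],[-0.045,0.835,0.2],[-0.045,0.835,0.2],[-0.045,0.835,0.2],[-0.045,0.835,0.2],[-0.045,0.835,0.2]],"rot":[[0,0,0.12],[0,0,0.24],[0,0,0.36],[0,0,0.48],[0,0,0.6],[0,0,0.72],[0,0,0.853],[0,0,0.853]],"jaw":[55,55,55,55,55,55,55,55]}'
python3 -c "
from h import *
im,e,s=W('w8');R=Ro.from_quat(s['eef_rot']).as_matrix(); print(s['ee_pos'],np.degrees(np.arctan2(R[1,0],R[0,0])),R[:,2].round(4))"
```

```text
time: 20.8
ee_pos: [0.6618, -0.1118, 0.1283]
eef_rot: [0.698, 0.716, -0.004, 0.003]
ft_force: [0.4, 0.6, -0.2]
width: 0.0546
time: 21.6
ee_pos: [0.6574, -0.0281, 0.148]
eef_rot: [0.319, 0.948, -0.002, 0.005]
ft_force: [-0.7, 0.1, -0.1]
width: 0.0547
[ 0.65741681 -0.02807321  0.14802842] 142.81571426411568 [ 0.0073 -0.007  -0.9999]
```

View pics/w8.png

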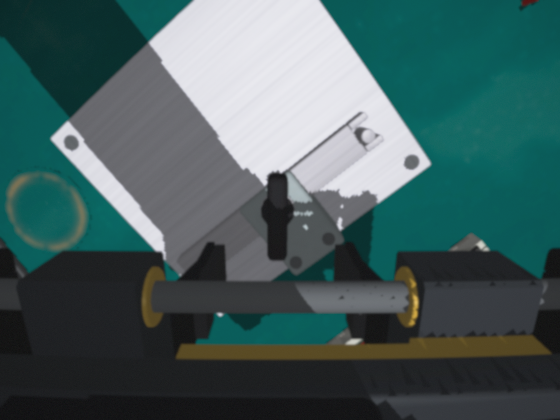

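The fork is fully home on the post at (367,135), the bar is in line under the arm, and the wing is vertical in view, aligned with the jaws.

```bash
python3 -m inch '{"translation":[[-0.03,0.005,-0.3],[-0.03,0.005,-0.6],[-0.03,0.005,-0.81],[-0.03,0.005,-0.81],[-0.03,0.005,-0.81],[-0.03,0.005,-0.81],[-0.03,0.005,-0.81],[-0.03,0.005,-0.81],[-0.03,0.005,-0.81]],"rot":[[0,0,0],[0,0,0],[0,0,0],[0,0,0],[0,0,0],[0,0,0],[0,0,0],[0,0,0],[0,0,0]],"jaw":[55,55,55,55,5,5,5,5,5]}' 15
python3 -m inch '{"translation":[[0,0,0],[0,0,0],[0,0,0],[0,0,0],[0,0,0],[0,0,0],[0,0,0],[0,0,0],[0,0,0],[0,0,0]],"rot":[[0,0,0],[0,0,-0.1],[0,0,-0.2],[0,0,-0.3],[0,0,-0.4],[0,0,-0.5],[0,0,-0.6],[0,0,-0.65],[0,0,-0.65],[0,0,-0.65]],"jaw":[5,5,5,5,5,5,5,5,5,5]}' 40
python3 -c "
from h import *
s=r.read_state();R=Ro.from_quat(s['eef_rot']).as_matrix(); print(s['torque'],s['ee_pos'],np.degrees(np.arctan2(R[1,0],R[0,0])))"
```

```text
time: 22.55
ee_pos: [0.6547, -0.0276, 0.0677]
eef_rot: [0.321, 0.947, -0.002, 0.005]
ft_force: [-0.4, -1.0, -0.9]
width: 0.0232
time: 23.55
ee_pos: [0.6552, -0.0275, 0.0679]
eef_rot: [0.618, 0.786, -0.003, 0.004]
ft_force: [4.0, 0.3, -1.9]
width: 0.0139
[ 0.01670281 -0.93769844 -0.1203571 ] [ 0.65523686 -0.02749298  0.06788053] 103.59688977273598
```

```bash
cat > t.py <<'E'
from h import *
s=r.read_state();R=Ro.from_quat(s['eef_rot']).as_matrix(); print(s['torque'].round(3),s['ee_pos'].round(4),np.degrees(np.arctan2(R[1,0],R[0,0])).round(2),s['width'].round(4),s['joint_torque'].round(2))
E
python3 -m inch '{"translation":[[0,0,0],[0,0,0],[0,0,0],[0,0,0]],"rot":[[0,0,-0.07],[0,0,-0.14],[0,0,-0.14],[0,0,-0.14]],"jaw":[5,5,5,5]}' 50|grep force; python3 t.py
python3 -m inch '{"translation":[[0,0,0],[0,0,0],[0,0,0],[0,0,0]],"rot":[[0,0,-0.07],[0,0,-0.14],[0,0,-0.14],[0,0,-0.14]],"jaw":[5,5,5,5]}' |grep force; python3 t.py
python3 -m inch '{"translation":[[0,0,0],[0,0,0],[0,0,0],[0,0,0]],"rot":[[0,0,-0.07],[0,0,-0.1],[0,0,-0.1],[0,0,-0.1]],"jaw":[5,5,5,5]}' |grep force; python3 t.py
```

```text
ft_force: [4.1, -0.6, -2.2]
ft_force: [4.9, -1.5, -3.0]
ft_force: [5.3, -1.0, -3.3]Traceback (most recent call last):
  File "t.py", line 2, in <module>
    s=r.read_state();R=Ro.from_quat(s['eef_rot']).as_matrix(); print(s['torque'].round(3),s['ee_pos'].round(4),np.degrees(np.arctan2(R[1,0],R[0,0])).round(2),s['width'].round(4),s['joint_torque'].round(2))
                                                                                                                                                              ^^^^^^^^^^^^^^^^
AttributeError: 'float' object has no attribute 'round'
Traceback (most recent call last):
  File "t.py", line 2, in <module>
    s=r.read_state();R=Ro.from_quat(s['eef_rot']).as_matrix(); print(s['torque'].round(3),s['ee_pos'].round(4),np.degrees(np.arctan2(R[1,0],R[0,0])).round(2),s['width'].round(4),s['joint_torque'].round(2))
                                                                                                                                                              ^^^^^^^^^^^^^^^^
AttributeError: 'float' object has no attribute 'round'
Traceback (most recent call last):
  File "t.py", line 2, in <module>
    s=r.read_state();R=Ro.from_quat(s['eef_rot']).as_matrix(); print(s['torque'].round(3),s['ee_pos'].round(4),np.degrees(np.arctan2(R[1,0],R[0,0])).round(2),s['width'].round(4),s['joint_torque'].round(2))
                                                                                                                                                              ^^^^^^^^^^^^^^^^
AttributeError: 'float' object has no attribute 'round'
```

```bash
sed -i "s/s\['width'\].round(4)/round(s['width'],4)/" t.py; python3 t.py
python3 -m inch '{"translation":[[0.0,0,0],[0.0,0,0],[0.0,0,0]],"rot":[[0,0,-0.05],[0,0,-0.05],[0,0,-0.05]],"jaw":[5,5,5]}' |grep force; python3 t.py
```

```text
[-0.177 -1.203  0.187] [ 0.6558 -0.0274  0.0679] 81.3 0.014 [-6.000e-02 -6.778e+01  1.250e+01 -3.195e+01  1.200e-01  1.850e+00
 -1.800e-01]
ft_force: [4.9, -0.6, -3.1]
[-0.18  -1.119  0.114] [ 0.6559 -0.0275  0.0679] 78.43 0.0135 [ -0.08 -67.68  12.72 -31.93   0.11   1.82  -0.16]
```

```bash
python3 -m inch '{"translation":[[0.0,0,0],[0.0,0,0],[0.0,0,0]],"rot":[[0,0,-0.05],[0,0,-0.05],[0,0,-0.05]],"jaw":[5,5,5]}' |grep force; python3 t.py
python3 -m inch '{"translation":[[0.0,0,0],[0.0,0,0],[0.0,0,0]],"rot":[[0,0,-0.05],[0,0,-0.05],[0,0,-0.05]],"jaw":[5,5,5]}' |grep force; python3 t.py
python3 -m inch '{"translation":[[0.0,0,0],[0.0,0,0],[0.0,0,0]],"rot":[[0,0,-0.05],[0,0,-0.05],[0,0,-0.05]],"jaw":[5,5,5]}' |grep force; python3 t.py
```

```text
ft_force: [5.2, -0.7, -3.4]
[-0.166 -1.083  0.271] [ 0.656  -0.0275  0.0679] 75.58 0.0137 [-6.000e-02 -6.759e+01  1.299e+01 -3.186e+01  7.000e-02  1.810e+00
 -2.600e-01]
ft_force: [4.6, 0.0, -4.3]
[-0.174 -1.122  0.251] [ 0.656  -0.0275  0.0679] 72.72 0.0137 [-5.000e-02 -6.751e+01  1.324e+01 -3.180e+01  3.000e-02  1.800e+00
 -3.200e-01]
ft_force: [5.3, -0.7, -4.2]
[-0.199 -1.098  0.341] [ 0.6561 -0.0275  0.0679] 69.87 0.0137 [-4.000e-02 -6.743e+01  1.350e+01 -3.173e+01 -1.000e-02  1.800e+00
 -3.800e-01]
```

The j7 torque is rising steadily (0.16 to 0.38 N m), so the pad is clamping. Time to release, rise and check.

```bash
python3 -m inch '{"translation":[[0,0,0],[0,0,0],[0,0,0],[0,0,0.3],[0,0,0.6],[0,0,0.9],[0,0,0.9]],"rot":[[0,0,0],[0,0,0],[0,0,0],[0,0,0],[0,0,0],[0,0,0],[0,0,0]],"jaw":[50,50,50,50,50,50,50]}' 15
python3 -c "
from h import *
im,e,s=W('w9');a=eyes.camera('scene');cv2.imwrite('pics/s9.png',a)"
```

```text
time: 26.65
ee_pos: [0.6578, -0.0282, 0.1624]
eef_rot: [0.82, 0.573, -0.001, 0.006]
ft_force: [0.3, -0.6, 1.0]
width: 0.0488
```

View pics/w9.png

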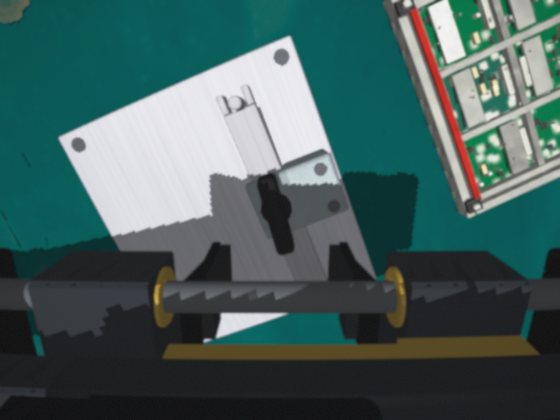

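The fork is home at (235,100). The wing now runs (264,180) to (287,250), rotated from the release heading, so I'll measure it.

Run:
```python
from h import *
im=cv2.imread("pics/w9.png");s=r.read_state();e=extr("wrist",s)
m=(im.max(2)<45).astype(np.uint8); m[:172]=0;m[256:]=0;m[:,:252]=0;m[:,305:]=0
print(quad(m,e,.0775))
E=ray(e,[(265,177),(286,253)],.0775)*1000; d=E[0]-E[1]; print(E.mean(0),np.degrees(np.arctan2(d[1],d[0])))
# bar: prong outer edges/axis vs post (post top .038)
print("post",ray(e,[(237,102)],.038)*1000)
B=ray(e,[(219,97),(255,86),(243,172),(279,166)],.024)*1000;print(B)
```

```text
(((656.4799194335938, -24.023372650146484), (20.36907958984375, 58.04838943481445), 0.49274152517318726), (258, 174, 36, 80))
[654.55714732 -24.73159933  77.5       ] 84.4234932577029
post [[653.67087693  57.29406144  38.        ]]
[[640.37832001  66.37598792  24.        ]
 [669.7643299   64.23697926  24.        ]
 [635.97869555   4.52951491  24.        ]
 [665.62016285  -1.04621254  24.        ]]
```

The knob sprang back about 18°, to a heading of about 88°. I'll regrip there and retighten to about 0.25–0.3 N m, watching the torque.

```bash
python3 -m inch '{"translation":[[-0.026,0.005,-0.1],[-0.026,0.005,-0.4],[-0.026,0.005,-0.7],[-0.026,0.005,-0.95],[-0.026,0.005,-0.95],[-0.026,0.005,-0.95],[-0.026,0.005,-0.95],[-0.026,0.005,-0.95],[-0.026,0.005,-0.95],[-0.026,0.005,-0.95]],"rot":[[0,0,0.1],[0,0,0.2],[0,0,0.3],[0,0,0.3],[0,0,0.3],[0,0,0.3],[0,0,0.3],[0,0,0.3],[0,0,0.3],[0,0,0.3]],"jaw":[50,50,50,50,50,5,5,5,5,5]}' 20 |tail -3; python3 t.py
python3 -m inch '{"translation":[[0,0,0],[0,0,0]],"rot":[[0,0,0],[0,0,0]],"jaw":[5,5]}' 50 |grep force; python3 t.py
python3 -m inch '{"translation":[[0,0,0],[0,0,0],[0,0,0]],"rot":[[0,0,-0.05],[0,0,-0.05],[0,0,-0.05]],"jaw":[5,5,5]}' |grep force; python3 t.py
python3 -m inch '{"translation":[[0,0,0],[0,0,0],[0,0,0]],"rot":[[0,0,-0.05],[0,0,-0.05],[0,0,-0.05]],"jaw":[5,5,5]}' |grep force; python3 t.py
```

```text
eef_rot: [0.72, 0.694, -0.001, 0.007]
ft_force: [10.0, -1.4, -6.5]
width: 0.0226
[-0.3   -2.114  0.091] [ 0.6553 -0.0271  0.0638] 87.88 0.0226 [-3.300e-01 -6.875e+01  1.190e+01 -3.050e+01  2.400e-01  3.280e+00
 -1.000e-02]
ft_force: [3.9, -0.2, -4.7]
[-0.18  -0.644  0.064] [ 0.6555 -0.0272  0.0637] 87.89 0.0207 [-2.600e-01 -6.865e+01  1.208e+01 -3.329e+01  2.000e-02  1.160e+00
 -3.000e-02]
ft_force: [2.2, -0.5, -4.0]
[-0.241 -0.588  0.108] [ 0.6556 -0.0272  0.0637] 84.97 0.0209 [ -0.3  -68.31  12.37 -33.16  -0.09   1.07  -0.26]
ft_force: [2.9, -0.4, -3.7]
[-0.221 -0.622  0.239] [ 0.6557 -0.0272  0.0637] 82.08 0.0205 [ -0.29 -68.27  12.64 -33.    -0.12   1.17  -0.31]
```

```bash
python3 -m inch '{"translation":[[0,0,0],[0,0,0],[0,0,0.045],[0,0,0.045],[0,0,0.045],[0,0,0.045],[0,0,0.045],[0,0,0.045]],"rot":[[0,0,0],[0,0,0],[0,0,0.04],[0,0,0.04],[0,0,0.04],[0,0,0.04],[0,0,0.04],[0,0,0.04]],"jaw":[40,40,40,5,5,5,5,5]}' 20 |tail -3; python3 t.py
python3 -m inch '{"translation":[[0,0,0],[0,0,0]],"rot":[[0,0,0],[0,0,0]],"jaw":[5,5]}' 50 |grep force; python3 t.py
```

```text
eef_rot: [0.74, 0.672, -0.001, 0.007]
ft_force: [0.7, -0.4, -1.2]
width: 0.0143
[-0.105 -0.088  0.134] [ 0.6557 -0.0271  0.0681] 84.49 0.0143 [  0.1  -66.7   12.3  -33.31  -0.1    0.26  -0.21]
ft_force: [0.2, -0.7, -1.2]
[-0.162  0.005  0.146] [ 0.6557 -0.0271  0.0681] 84.49 0.0133 [-0.000e+00 -6.635e+01  1.215e+01 -3.322e+01 -5.000e-02  1.700e-01
 -1.100e-01]
```

```bash
python3 -m inch '{"translation":[[0,0,0],[0,0,0],[0,0,0]],"rot":[[0,0,-0.05],[0,0,-0.05],[0,0,-0.05]],"jaw":[5,5,5]}' |grep force; python3 t.py
python3 -m inch '{"translation":[[0,0,0],[0,0,0],[0,0,0]],"rot":[[0,0,-0.05],[0,0,-0.05],[0,0,-0.05]],"jaw":[5,5,5]}' |grep force; python3 t.py
python3 -m inch '{"translation":[[0,0,0],[0,0,0],[0,0,0]],"rot":[[0,0,-0.05],[0,0,-0.05],[0,0,-0.05]],"jaw":[5,5,5]}' |grep force; python3 t.py
```

```text
ft_force: [1.1, -0.9, 0.1]
[-0.121 -0.144  0.128] [ 0.6558 -0.0271  0.0681] 81.56 0.0137 [-1.700e-01 -6.638e+01  1.239e+01 -3.299e+01 -5.000e-02  4.000e-01
 -2.100e-01]
ft_force: [1.7, -1.3, -1.2]
[-0.108 -0.233  0.218] [ 0.6559 -0.0271  0.0681] 78.67 0.0137 [ -0.16 -66.45  12.67 -32.84  -0.11   0.54  -0.29]
ft_force: [1.4, -0.2, -1.9]
[-0.172 -0.367  0.254] [ 0.656  -0.0272  0.0681] 75.78 0.0139 [ -0.15 -66.5   12.94 -32.68  -0.15   0.68  -0.36]
```

```bash
python3 -m inch '{"translation":[[0,0,0],[0,0,0],[0,0,0]],"rot":[[0,0,0],[0,0,0],[0,0,0]],"jaw":[10,10,10]}' 3 |grep -v pos; python3 t.py
python3 -m inch '{"translation":[[0,0,0],[0,0,0],[0,0,0],[0,0,0],[0,0,0.3],[0,0,0.6],[0,0,0.9],[0,0,0.9],[0,0,0.9]],"rot":[[0,0,0],[0,0,0],[0,0,0],[0,0,0],[0,0,0],[0,0,0],[0,0,0],[0,0,0],[0,0,0]],"jaw":[16,18,22,40,50,50,50,50,50]}' 3 |grep force
python3 - <<'E'
from h import *
im,e,s=W('w10')
m=(im.max(2)<45).astype(np.uint8); m[:165]=0;m[262:]=0;m[:,:240]=0;m[:,320:]=0
print(s['time'],quad(m,e,.0775))
E
python3 t.py
```

```text
time: 30.75
eef_rot: [0.789, 0.614, -0.002, 0.007]
ft_force: [0.4, 0.1, 0.3]
width: 0.0156
[-0.066 -0.097  0.071] [ 0.6559 -0.027   0.0681] 75.82 0.0156 [ 2.700e-01 -6.595e+01  1.309e+01 -3.295e+01  6.000e-02  1.700e-01
 -7.000e-02]
ft_force: [0.5, -1.0, -0.6]
31.65 (((655.9566650390625, -25.35771369934082), (59.320045471191406, 20.141605377197266), 75.6924819946289), (263, 175, 30, 82))
[-0.082  0.099 -0.018] [ 0.6556 -0.0269  0.1574] 75.82 0.0496 [ 1.900e-01 -6.458e+01  1.223e+01 -3.746e+01  4.000e-02 -1.000e-02
 -1.000e-02]
```

View pics/w10.png

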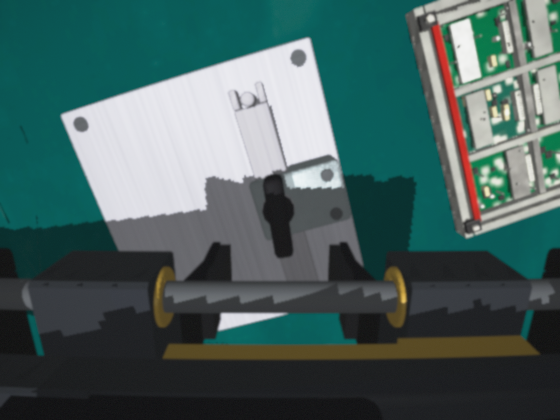

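The fork is home and the bar lies in line. The wing has sprung back a few degrees again, so I'll measure its angle by principal axis and regrip. This time I'll unload it slowly by turning the tool back to zero torque before opening.

```bash
cat > wing.py <<'E'
from h import *
import sys
def wing(f,e,tool):
    im=cv2.imread(f); m=(im.max(2)<45).astype(np.uint8); m[:165]=0;m[262:]=0;m[:,:235]=0;m[:,325:]=0
    n,l,st,_=cv2.connectedComponentsWithStats(m); m=l==1+np.argmax(st[1:,4])
    P=ray(e,np.argwhere(m)[:,::-1],.0775)[:,:2]*1000; c=np.array([654.8,-27.2])
    P=P-P.mean(0); _,V=np.linalg.eigh(P.T@P); return np.degrees(np.arctan2(V[1,1],V[0,1]))%180
E
python3 - <<'E'
from wing import *
s=r.read_state();print(wing("pics/w10.png",extr("wrist",s),0))
E
grep -n . /dev/null
python3 - <<'E'
from wing import *
# control: w2 (gripped true ~48.6) and w8 (true ~142.8) with poses as printed then
for f,p,q in(("w2",[.65269,-.02007,.142],[.911,.412,-.004,-.003]),("w8",[.65742,-.02807,.148],[.319,.948,-.002,.005]),("w9",[.6578,-.0282,.1624],[.82,.573,-.001,.006])):
    print(f,wing("pics/%s.png"%f,extr("wrist",dict(ee_pos=p,eef_rot=q)),0))
E
```

```text
83.5477461717205
w2 46.12275104631117
w8 142.7847150861244
w9 84.39187238703484
```

```bash
cat > t2.py <<'E'
from h import *
T=[];J=[]
for i in range(4): eyes.camera("side"); s=r.read_state(); T.append(s['torque'][2]);J.append(s['joint_torque'][6])
R=Ro.from_quat(s['eef_rot']).as_matrix();print("tz",round(np.mean(T),3),"+-",round(np.std(T),3),"j7",round(np.mean(J),3),"head",np.degrees(np.arctan2(R[1,0],R[0,0])).round(2),"w",round(s['width'],4),"z",s['ee_pos'][2].round(4),s['time'])
E
python3 -m inch '{"translation":[[-0.002,0,-0.1],[-0.002,0,-0.4],[-0.002,0,-0.7],[-0.002,0,-0.89],[-0.002,0,-0.89],[-0.002,0,-0.89]],"rot":[[0,0,0.06],[0,0,0.13],[0,0,0.13],[0,0,0.13],[0,0,0.13],[0,0,0.13]],"jaw":[50,50,50,50,50,30]}' 20 |grep -A1 pos; python3 t2.py
python3 -m inch '{"translation":[[0,0,0],[0,0,0],[0,0,0],[0,0,0]],"rot":[[0,0,0],[0,0,0],[0,0,0],[0,0,0]],"jaw":[5,5,5,5]}' 60 |grep force; python3 t2.py
python3 -m inch '{"translation":[[0,0,0],[0,0,0]],"rot":[[0,0,-0.03],[0,0,-0.03]],"jaw":[5,5]}' |grep force; python3 t2.py
python3 -m inch '{"translation":[[0,0,0],[0,0,0]],"rot":[[0,0,-0.03],[0,0,-0.03]],"jaw":[5,5]}' |grep force; python3 t2.py
```

```text
ee_pos: [0.6549, -0.0271, 0.068]
eef_rot: [0.745, 0.667, -0.002, 0.007]
tz 0.01 +- 0.026 j7 0.0 head 83.61 w 0.0345 z 0.0696 32.5
ft_force: [-3.2, 0.6, 5.2]
tz 0.149 +- 0.031 j7 -0.134 head 83.62 w 0.0138 z 0.07 33.1
ft_force: [-1.1, 1.0, 1.4]
tz 0.139 +- 0.022 j7 -0.224 head 81.83 w 0.0138 z 0.07 33.5
ft_force: [-1.0, -0.1, 2.2]
tz 0.154 +- 0.012 j7 -0.256 head 80.04 w 0.0136 z 0.07 33.9
```

```bash
python3 -m inch '{"translation":[[0,0,0],[0,0,0]],"rot":[[0,0,-0.04],[0,0,-0.04]],"jaw":[5,5]}' |grep force; python3 t2.py
python3 -m inch '{"translation":[[0,0,0],[0,0,0]],"rot":[[0,0,-0.04],[0,0,-0.04]],"jaw":[5,5]}' |grep force; python3 t2.py
python3 -m inch '{"translation":[[0,0,0],[0,0,0]],"rot":[[0,0,-0.04],[0,0,-0.04]],"jaw":[5,5]}' |grep force; python3 t2.py
python3 -m inch '{"translation":[[0,0,0],[0,0,0]],"rot":[[0,0,-0.04],[0,0,-0.04]],"jaw":[5,5]}' |grep force; python3 t2.py
```

```text
ft_force: [0.0, -0.2, 1.3]
tz 0.153 +- 0.025 j7 -0.284 head 77.68 w 0.0139 z 0.07 34.3
ft_force: [0.6, 0.1, 1.3]
tz 0.231 +- 0.017 j7 -0.337 head 75.33 w 0.0136 z 0.07 34.7
ft_force: [0.3, -0.7, 0.7]
tz 0.284 +- 0.009 j7 -0.387 head 73.0 w 0.0131 z 0.0701 35.1
ft_force: [1.2, -1.2, 0.5]
tz 0.374 +- 0.025 j7 -0.437 head 70.65 w 0.0137 z 0.07 35.5
```

```bash
python3 -m inch '{"translation":[[0,0,0],[0,0,0]],"rot":[[0,0,0.02],[0,0,0.02]],"jaw":[5,5]}' |grep force; python3 t2.py
python3 -m inch '{"translation":[[0,0,0],[0,0,0]],"rot":[[0,0,0.02],[0,0,0.02]],"jaw":[5,5]}' |grep force; python3 t2.py
python3 -m inch '{"translation":[[0,0,0],[0,0,0]],"rot":[[0,0,0.02],[0,0,0.02]],"jaw":[5,5]}' |grep force; python3 t2.py
```

```text
ft_force: [0.8, 0.4, 0.7]
tz 0.317 +- 0.022 j7 -0.267 head 71.85 w 0.0135 z 0.07 35.9
ft_force: [1.2, -0.7, 1.5]
tz 0.313 +- 0.013 j7 -0.241 head 73.05 w 0.0136 z 0.07 36.3
ft_force: [0.9, -0.5, 0.5]
tz 0.291 +- 0.024 j7 -0.219 head 74.25 w 0.0138 z 0.07 36.7
```

```bash
python3 -m inch '{"translation":[[0,0,0],[0,0,0]],"rot":[[0,0,0.04],[0,0,0.04]],"jaw":[5,5]}' |grep force; python3 t2.py
python3 -m inch '{"translation":[[0,0,0],[0,0,0]],"rot":[[0,0,0.04],[0,0,0.04]],"jaw":[5,5]}' |grep force; python3 t2.py
python3 -m inch '{"translation":[[0,0,0],[0,0,0]],"rot":[[0,0,0.04],[0,0,0.04]],"jaw":[5,5]}' |grep force; python3 t2.py
```

```text
ft_force: [1.1, 0.6, 0.8]
tz 0.3 +- 0.019 j7 -0.212 head 76.61 w 0.0135 z 0.07 37.1
ft_force: [-0.9, 0.2, 1.0]
tz 0.271 +- 0.039 j7 -0.166 head 78.96 w 0.0137 z 0.07 37.5
ft_force: [-0.5, 0.0, 1.5]
tz 0.207 +- 0.044 j7 -0.123 head 81.3 w 0.0138 z 0.07 37.9
```

```bash
python3 -m inch '{"translation":[[0,0,0],[0,0,0]],"rot":[[0,0,0.04],[0,0,0.04]],"jaw":[5,5]}' |grep force; python3 t2.py
python3 -m inch '{"translation":[[0,0,0],[0,0,0]],"rot":[[0,0,0.04],[0,0,0.04]],"jaw":[5,5]}' |grep force; python3 t2.py
python3 -c "
from h import *
cv2.imwrite('pics/s11.png',eyes.camera('side'))"
```

```text
ft_force: [-0.9, -0.4, 2.8]
tz 0.157 +- 0.039 j7 -0.081 head 83.64 w 0.0135 z 0.07 38.3
ft_force: [-2.5, 0.3, 2.9]
tz 0.124 +- 0.033 j7 -0.037 head 85.99 w 0.0134 z 0.07 38.7
```

Run:
```python
from h import *
im,e,s=W('w12'); cv2.imwrite('pics/w12b.png',cv2.convertScaleAbs(cv2.resize(im[130:330,180:380],(600,600),interpolation=cv2.INTER_CUBIC),alpha=2.2,beta=10)); print(s['torque'][2],s['time'])
```

```text
0.07973072220185963 38.75
```

View pics/w12b.png

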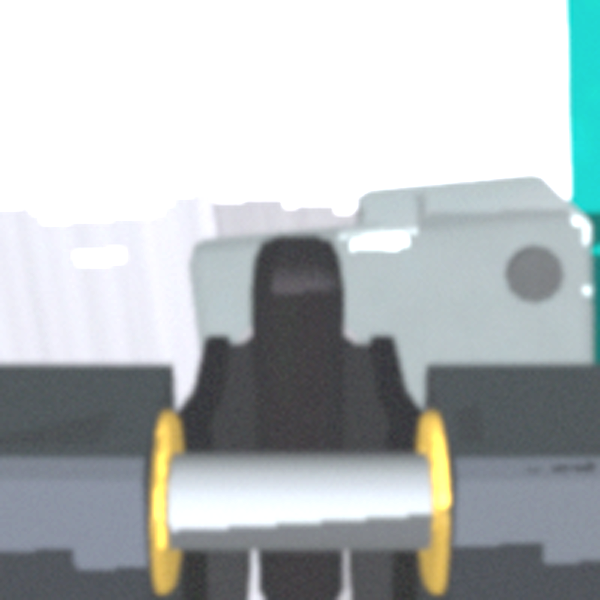

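The wing sits between the pads, essentially parallel to the tool, with edges at crop columns 253/341. So at low load the grip does not lag. I'll check the lag under load by comparing wing edges while retightening.

```bash
cat > lag.py <<'E'
from h import *
import sys
im,e,s=W(sys.argv[1]); g=cv2.cvtColor(im,cv2.COLOR_BGR2GRAY).astype(float)
def f(im,e):
    g=cv2.cvtColor(im,cv2.COLOR_BGR2GRAY).astype(float); o=[]
    for y in range(216,240,3):
        m=np.where(g[y,250:310]<45)[0]+250; o.append((y,m.min(),m.max()) if len(m) else (y,))
    return o
print([tuple(map(int,t)) for t in f(im,e)])
E
python3 - <<'E'
import cv2,numpy as np
g=cv2.cvtColor(cv2.imread("pics/w12.png"),cv2.COLOR_BGR2GRAY)
for y in (218,224,230,236,242): m=np.where(g[y,250:310]<45)[0]+250; print(y,m.min(),m.max())
E
python3 -m inch '{"translation":[[0,0,0],[0,0,0],[0,0,0],[0,0,0]],"rot":[[0,0,-0.08],[0,0,-0.16],[0,0,-0.22],[0,0,-0.22]],"jaw":[5,5,5,5]}' |grep force; python3 t2.py; python3 lag.py w13
```

```text
218 265 292
224 265 293
230 265 293
236 265 293
242 264 294
ft_force: [0.2, -0.6, 1.3]
tz 0.215 +- 0.025 j7 -0.392 head 72.89 w 0.0136 z 0.0701 39.4
[(216, 266, 291), (219, 265, 292), (222, 265, 292), (225, 265, 293), (228, 264, 293), (231, 265, 293), (234, 265, 293), (237, 265, 293)]
```

The wing follows the tool exactly, with no lag. So the knob genuinely springs back on release and settles near 84°, where the elastic torque equals the knob friction of about 0.12 N m. At 4 mm/rad that is roughly 30 N on the pad. I'll ease back to near that angle, release, and verify.

```bash
python3 -m inch '{"translation":[[0,0,0],[0,0,0],[0,0,0],[0,0,0]],"rot":[[0,0,0.05],[0,0,0.1],[0,0,0.13],[0,0,0.13]],"jaw":[5,5,5,5]}' |grep force; python3 t2.py
python3 -m inch '{"translation":[[0,0,0],[0,0,0],[0,0,0],[0,0,0.3],[0,0,0.6],[0,0,0.9],[0,0,0.9],[0,0,0.9],[0,0,0.9]],"rot":[[0,0,0],[0,0,0],[0,0,0],[0,0,0],[0,0,0],[0,0,0],[0,0,0],[0,0,0],[0,0,0]],"jaw":[50,50,50,50,50,50,50,50,50]}' 10
python3 - <<'E'
from wing import *
im,e,s=W('w14'); print("wing",wing("pics/w14.png",e,0)); 
O=np.array([654.3,-27.5]);
# plate frame check points: bar edges below/above clamp
p=proj(e,[[652.0,58.5,.038],]); 
g=cv2.GaussianBlur(cv2.cvtColor(im,cv2.COLOR_BGR2GRAY),(3,3),0).astype(float)
m=(im.min(2)>120).astype(np.uint8)
cv2.imwrite("pics/w14c.png",cv2.resize(im[40:290,130:400],(800,600)))
a=eyes.camera("scene"); b=cv2.imread("pics/scene0.png")
for nm,(x0,y0,x1,y1),lo,hi in(("tray",(160,130,245,205),(20,120,90),(35,255,255)),("weight",(395,262,430,302),(10,60,80),(28,255,255)),("keys",(250,138,282,170),(0,100,80),(8,255,255))):
    c=[]
    for im_ in(b,a):
        k=cv2.inRange(cv2.cvtColor(im_,cv2.COLOR_BGR2HSV)[y0:y1,x0:x1],lo,hi); q=cv2.moments(k,True); c.append((q["m10"]/max(q["m00"],1),q["m01"]/max(q["m00"],1),q["m00"]))
    print(nm,np.round(c,1).tolist())
E
```

```text
ft_force: [-0.7, 0.0, 2.0]
tz 0.204 +- 0.009 j7 -0.151 head 80.64 w 0.0135 z 0.07 40.05
time: 40.95
ee_pos: [0.6554, -0.0267, 0.1588]
eef_rot: [0.762, 0.647, -0.002, 0.007]
ft_force: [-0.3, 0.1, -0.3]
width: 0.0498
wing 84.00520002905779
tray [[41.7, 38.2, 2720.0], [41.7, 38.3, 2727.0]]
weight [[18.7, 20.4, 434.0], [18.7, 20.5, 436.0]]
keys [[13.3, 15.9, 134.0], [13.2, 15.7, 132.0]]
```

The viewer limit is reached. The wing rests at 84° for the third time and the bystanders have not moved. I'll do one numeric check of the bar's line and then hand in.

Run:
```python
from h import *
im=cv2.imread("pics/w14.png");s=r.read_state();e=extr("wrist",s)
g=cv2.cvtColor(im,cv2.COLOR_BGR2GRAY).astype(np.float32)
for y in(12,20,28,36,44):
    X=np.arange(620,690,.5); p=proj(e,np.c_[X/1000,np.full(len(X),y/1000),np.full(len(X),.024)]).astype(np.float32)
    v=cv2.remap(g,p[:,:1],p[:,1:],cv2.INTER_LINEAR).ravel(); d=np.abs(np.gradient(cv2.GaussianBlur(v.reshape(1,-1),(5,1),0).ravel()))
    l=X[(X<650)][np.argmax(d[X<650])]; h=X[X>658][np.argmax(d[X>658])]
    print(y,l,h,"mid",(l+h)/2,"expect",round(654.3-np.tan(np.radians(1.65))*(y+27.5),1))
s=r.read_state();print(s['time'],s['width'])
```

```text
12 640.5 669.5 mid 655.0 expect 653.2
20 640.0 669.5 mid 654.75 expect 652.9
28 640.0 669.5 mid 654.75 expect 652.7
36 639.5 669.0 mid 654.25 expect 652.5
44 639.5 669.5 mid 654.5 expect 652.2
41.05 0.049965934268336155
```

```bash
python3 -c "
from bench import r
print(r.close_job()); print(r.read_state()['time'])"
```

```text
the job is handed in; nothing more can be done
None
the job is handed in; nothing more can be done
```

I backed the clamp off, swung the bar in around the post until it was flush with the column, tightened the knob and handed the job in at about 41 s. I had no direct reading of the pad force, so the clamping force is inferred.

**What I did:**
- **Opening:** I turned the knob back about 1.64 rad. That leaves it between roughly 0.15 and 0.45 rad.
- **Placing the bar:** I lifted it from its rest by the middle and slid the fork onto the post until it met about 8 N. I then regripped it at the toe and swung it about 55° until it pressed on the column with about 12 N.
- **Locking:** I tightened the knob to about 0.35 N m, eased it back and let go.

**Last checks:**
- **Position:** The bar's centreline is within about 1° of the plate's y axis and about 0.5 mm from the post. The fork looked home on the post in the last pictures I viewed, before the final retightening. The centreline read about 2 mm off my contact-based estimate of the plate line, which I put down to camera calibration.
- **Surroundings:** The tray, weight and hex keys have not moved, and the gripper is open and clear above the knob.

**Doubts:**
- **Spring-back:** After each of the three releases the wing came to rest at about 84°, after being turned as far as 70–76°. That is where the clamp's elastic torque should equal the knob's friction of about 0.12 N m, which implies roughly 25–30 N on the bar.
- **Torque readings:** The two torque readings disagreed by up to about 0.15 N m.
- **Mis-grips:** Twice the jaws closed on the knob's hub instead of the wing, and I regripped higher each time.

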